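Open the stockroom's double-door bench cabinet

ROBOT

A 6-joint arm with a two-finger parallel gripper is mounted at the origin on the work surface. World frame = base frame: x ahead of the robot, y to its left, z up, the work surface at z = 0. Lengths are in m, angles in rad, forces in N, time in s.
With the tool pointing down it reaches from about 0.4 to 0.825 m from the base axis. Payload 7 kg.
Tool frame: the origin (TCP) lies at the very end of the fingers, on their centre line; the grasp point (between the pads) lies 19 mm behind it (robot.pinch_z is the distance from the TCP to the grasp point, in m); z points along the fingers, y is the line along which they close (so a half turn about z gives the same grasp; the last joint's range is limited). The gripper opens to 88 mm and grips with 3 to 60 N. Pads are 19 mm wide; open, the fingers measure 130 mm over their backs; the gripper's body (78 mm by 193 mm) begins 47 mm behind the grasp point.
Start: joints at [-0.881, 0.359, 0.012, 0, -1.224, -0.288], TCP at [0.264, -0.621, 0.227] pointing down, gripper open.
Joint ranges: [-3.07, 3.07], [-1.43, 2.12], [-1.02, 1.25], [-3.03, 1.67], [-3.05, -0], [-3.03, 3.03]. Speed limits (rad/s): [2.39, 2.39, 3.01, 3.14, 3.14, 3.14].

INTERFACE

Orientations are given as [roll, pitch, yaw] about the fixed x, y, z axes, in that order (R = Rz(yaw) Ry(pitch) Rx(roll)).
In Python, from rig import robot, imaging, masks_of, place_of gives the robot as it stands.
- The arm moves only by the tool step_arm, never from a script. Its argument "commands" is text: rows parted by semicolons, each of 7 numbers parted by spaces: the shift along the tool's x, y, z in mm, then the turn, a rotation vector about the tool's x, y, z in rad, then the opening in per cent of the stroke, from 0 (shut) to 100 (fully open). A call has exactly 10 rows; each row is the pose to reach, as a shift and turn from the pose commanded when the call began, along the tool's axes at that moment; what a row does not reach only later rows make up. A row lasts 1/12 s, in which the tool goes at most 41.7 mm and 7.16 degrees, less where a joint would pass 70% of its speed; a pose out of reach is approached as far as the arm can. A call with a gripper value outside its range is refused whole. The fingers move at their own pace and stop on an object; "newtons" is the grip in N (left out, the last holds). Time passes only in rows, so rows that repeat a pose let the fingers close, or fill a call up. It gives the time, the measured TCP pose, the force, the opening and the grip force at its end, in the units of the state.
- robot.observe(): the state, without advancing time (a new reading comes with each control period).
- imaging.read_camera(name): name is "scene" or "top" or "wrist"; returns (picture, depth): 480x640x3 uint8, blue, green, red; 480x640 float32, m along the optical axis (not along the pixel's ray), 0 where there is no reading.
- imaging.camera_params(name): a dict with "vertical_fov" (degrees; the focal length in pixels is half the picture's height over the tangent of half this angle, whatever the lens; pixels are square), "cx", "cy" (the principal point, pixels), "position" and "attitude" of the camera in the world; the wrist camera has in their place "mount" (4x4, takes a point from camera to tool coordinates, whose origin is the TCP and whose axes are the flange's). Camera axes: x right, y down, z forward; pixel columns grow to the right and rows downward; lengths in m; the calibration is good to about 2 mm. A picture is of the moment at which its call begins: read the wrist's pose just before it. camera_params takes no time and is no camera call.
- robot.job_done(): hands the job in; it is judged then, once.
Trained networks look in the newest picture that a camera, given by its name, has taken for a name from the list of things; names that differ only in an ending like _2 or _b are one class to them, and where a whole thing is asked for, a point or a joint stands for the part that bears it (a point fixed in the world has none). Each returns a list of dicts, best first, with "p" (0 to 1); they miss things now and then, are a little off and sometimes report something else, mostly with a low value. They report only what shows in the picture. A call takes as long as a camera call.
- masks_of(camera, name): "region" (480x640 bool, what is visible of it).
- place_of(camera, name): "position" ([x, y, z] in m, in the coordinates of the camera as it stood for that picture, good to about 4 mm: a listed point, or the origin of a listed thing).
The state is a dict: "time": time; "q": joint angles; "joint_vel": joint speeds; "tau": joint torques, N m; "eef_pos": TCP position; "tcp_rot": TCP orientation; "contact_force": force on the tool from outside, world axes, zero at the start; "ft_torque": the same for the moment, N m; "gripper_width": finger opening in m; "grasp_force": force on a finger pad.
Only numpy, scipy, OpenCV 4.12 (cv2) and the standard library are available. Lean on these libraries where they do the work, as an engineer would, in place of code of your own. Each camera call takes 0.05 s, during which the arm holds its last target. There are 200 camera calls.

TASK

Open up the small grey steel cabinet for the stock count. Turn the black lever on its right-hand door down to draw the latch and swing that door wide open; then swing the left-hand door, which the right one's edge strip was holding shut, wide open too. Leave both doors standing open about square to the cabinet or further, and leave everything else on the bench and on the cabinet where it is.

Things in the scene. Friction and masses are not known exactly. Their poses are not given: they have to be found in the camera images.
- cabinet: Bench-top steel cabinet, fixed, 200 deep x 360 wide x 245 high (mm), grey with two pale grey doors over its whole front. Origin: centre of its underside, on the bench; x points to its back, y to its left, z up: the doors face -x, to the robot. Each door is 178 wide, 16 thick, from 24 to 242 above the bench; shut, their front faces lie at x = -116. They meet in the middle.
- latch_lever (a joint): Turning of the black lever on the right-hand (cabinet -y) door, rad. 0: arm level, pointing to cabinet -y, latched; it turns downward to 1.57: arm hanging straight down. The latch is clear of its keeper past about 1.15; before that the right door cannot open. Friction (0.25 N m, about 5 N near the arm's end) holds it where it is left; no spring.
- lever_hub (a point): Middle of the lever's hub, on its pivot (level, square to the door): a black disc 22 mm across, 16 thick, 48 in front of the shut door's front face and 195 above the bench, on a 15 mm shaft from the door. From the hub the arm, 14 x 14 in section, is 85 long. Across the door the hub is 138 from the hinge line.
- lever_tip (a point): Free end of the lever's arm, on the arm's centre line, 85 from the hub.
- edge_strip (a point): Middle of the flat steel strip fixed along the right door's meeting edge, 34 wide, 5 thick, 218 high. It laps 20 mm over the front of the left door, so the left door cannot open until the right one has swung out.
- right_leaf (a joint): Opening of the right-hand (-y) door, the latched one, rad: 0 shut, grows as its free edge swings out towards the robot (turning counter-clockwise seen from above), stop at 1.92. Hinge friction about 0.15 N m: it stays where it is left.
- right_hinge (a point): A point on the right door's upright hinge line (back outer corner of the door), half-way up the door, 133 above the bench.
- left_leaf (a joint): Opening of the left-hand (+y) door, the overlapped one, rad: 0 shut, grows as its free edge swings out towards the robot (turning clockwise seen from above), stop at 1.92. Hinge friction about 0.15 N m.
- left_pull (a point): Middle of the left door's upright black pull bar: 12 in diameter, 110 long (from 114 to 224 above the bench), its axis 45 in front of the door's front face and 138 from the hinge line, joined to the door by two 10 diameter posts 8 from its ends.
- left_hinge (a point): A point on the left door's upright hinge line, half-way up the door, 133 above the bench.
- top_carton_mid (a point): Bystander: centre of a white carton 85 x 130 x 60 high standing on the cabinet's top.
- top_tape: Bystander: roll of brown packing tape, 100 in diameter, 48 high, lying on the cabinet's top; origin under its centre.
- tape_roll: Bystander: another roll of brown packing tape, 100 in diameter, 48 high, lying on the bench; origin under its centre.
- box_knife: Bystander: orange box knife, 150 x 30 x 14 high, lying on the bench in front of the cabinet, low enough for the doors to pass over; origin under its centre.
- clipboard: Bystander: brown clipboard with paper, 230 x 160 x 14 high, lying on the bench in front of the cabinet, low enough for the doors to pass over; origin under its centre.
- umbrella: Bystander: folded dark blue pocket umbrella, 190 long, 42 thick, lying on the bench; origin under it.
- stock_carton: Bystander: brown carton 150 x 110 x 75 high on the bench; origin under its centre.
- mug: Bystander: blue mug, 82 in diameter, 95 high, on the bench; origin under its centre.

How it is judged:
On the way, in this order (a step that is already met when the one before it is completed fails the run):
1. the lever has been turned down, so the latch is clear (value of joint latch_lever above 1.1 rad), for 0.1 s.
2. the right-hand door has swung out clear of the left one (value of joint right_leaf above 0.4 rad), for 0.1 s.
3. the left-hand door is open too (value of joint left_leaf above 0.6 rad), for 0.1 s.
At the end, for the whole second after the job is handed in: Both doors stand still, each open at least 1.3 rad (about 75 degrees), and none of the bystanders has moved more than 30 mm (value of joint each of right_leaf, left_leaf above 1.3 rad and not (velocity of joint right_leaf above 0.05 rad/s) and not (velocity of joint right_leaf below -0.05 rad/s) and not (velocity of joint left_leaf above 0.05 rad/s) and not (velocity of joint left_leaf below -0.05 rad/s) and distance of each of top_carton_mid, top_tape, tape_roll, box_knife, clipboard, umbrella, stock_carton, mug from where it was at the start of the episode below 0.03 m); the robot touches nothing.
It fails at once if a bystander on the bench or on the cabinet is pushed more than 50 mm from its place (distance of any of top_carton_mid, top_tape, tape_roll, box_knife, clipboard, umbrella, stock_carton, mug from where it was at the start of the episode above 0.05 m).
It also fails if it takes over 72 s, if anything falls off the work surface, if the arm or the gripper's body presses on something with over 40 N, if the wrist force passes 120 N, or if a joint passes its speed limit or range.

## Working session

There is one attempt and no reset: what is moved stays moved. The work goes in short steps, Python scripts to look and compute and a tool call to move; the robot and the scene stay as the last step left them, time stands still between calls to the robot, and variables do not carry over. Pictures are saved under pics/ and viewed, at most 10 in all, crops included, and the job is handed in when it is done.

Besides the shell and the picture viewer there is one more tool, called after ">>>" as name(argument=value, ...) on one line, values as JSON. step_arm: Moves the arm, as the interface text tells. Its arguments: {"type":"object","properties":{"commands":{"type":"string"},"newtons":{"type":"number"}},"required":["commands"]}

```bash
mkdir -p pics
cat > h.py <<'E'
import numpy as np, cv2
from scipy.spatial.transform import Rotation as R
from rig import robot, imaging, masks_of, place_of
def cam(n):
    p=imaging.camera_params(n)
    if 'mount' in p:
        s=robot.observe(); T=np.eye(4); T[:3,:3]=R.from_euler('xyz',s['tcp_rot']).as_matrix(); T[:3,3]=s['eef_pos']
        return T@np.array(p['mount'])
    a=np.array(p['attitude']); T=np.eye(4)
    T[:3,:3]=a if a.shape==(3,3) else R.from_euler('xyz',a).as_matrix()
    T[:3,3]=p['position']; return T
def find(n,name):
    T=cam(n)
    return [(round(d['p'],2),(T[:3,:3]@np.array(d['position'])+T[:3,3]).round(4).tolist()) for d in place_of(n,name)[:2]]
E
python3 - <<'E'
from h import *
for n in('scene','top'):
    p,d=imaging.read_camera(n); cv2.imwrite(f'pics/{n}0.png',p); print(n,imaging.camera_params(n))
    for t in 'cabinet lever_hub lever_tip edge_strip right_hinge left_pull left_hinge top_carton_mid top_tape tape_roll box_knife clipboard umbrella stock_carton mug'.split(): print(t,find(n,t))
print(robot.observe())
E
```

```text
scene {'vertical_fov': 46.67466154359365, 'cx': 311.11255806213256, 'cy': 240.15074701565814, 'position': array([0.75481432, 1.07602592, 1.25495301]), 'attitude': array([-2.34979604,  0.0157119 ,  2.9072632 ])}
cabinet []
lever_hub [(0.67, [0.5517, -0.0958, 0.1924])]
lever_tip [(0.52, [0.5757, -0.1773, 0.1854])]
edge_strip [(0.61, [0.4617, 0.5164, 0.0025])]
right_hinge []
left_pull [(0.71, [0.5335, -0.0128, 0.1678])]
left_hinge [(0.85, [0.5628, 0.1416, 0.1342])]
top_carton_mid [(0.56, [0.6793, 0.0706, 0.2708])]
top_tape [(0.61, [0.7246, -0.0815, 0.245])]
tape_roll [(0.58, [0.2812, -0.3523, 0.0014])]
box_knife [(0.64, [0.4171, 0.1088, 0.002])]
clipboard [(0.78, [0.4774, -0.1915, -0.0033])]
umbrella [(0.57, [0.4638, 0.5136, -0.0017])]
stock_carton [(0.63, [0.5049, -0.5555, -0.0037])]
mug [(0.98, [0.2773, 0.3082, -0.001])]
top {'vertical_fov': 50.21809337851829, 'cx': 319.90189861946163, 'cy': 241.58787740889017, 'position': array([0.280306  , 0.00849023, 1.74794496]), 'attitude': array([-2.99693624, -0.00329596, -1.54861327])}
cabinet []
lever_hub [(0.75, [0.555, -0.0993, 0.1931])]
lev
[... 702 characters left out ...]
ime': 1.6, 'q': array([-8.80896057e-01,  3.58600441e-01,  1.19082297e-02,  5.07267824e-05,
       -1.22410637e+00, -2.88071571e-01]), 'joint_vel': array([ 7.79212582e-04, -4.80395398e-05, -3.69313312e-04,  9.54713024e-06,
       -1.26697018e-03,  7.24104447e-04]), 'tau': array([-1.02584127e-03, -5.82367623e+01,  2.93308836e+01,  7.00284809e+00,
        1.28168153e-02, -4.34117544e-05]), 'eef_pos': array([ 0.26393995, -0.62124448,  0.2265737 ]), 'tcp_rot': array([-3.14158127e+00, -4.63846601e-05, -2.73974672e+00]), 'contact_force': array([ 0.26228537, -0.45763375,  0.818822  ]), 'ft_torque': array([0.02804007, 0.01597718, 0.01113517]), 'grasp_force': 0.0, 'gripper_width': 0.08745576788496044}
```

```bash
cat > fit.py <<'E'
from h import *
L=dict(lever_hub=(-164,-42),lever_tip=(-164,-127),right_hinge=(-100,-180),left_hinge=(-100,180),left_pull=(-161,42))
M=[('lever_hub',.5517,-.0958),('lever_tip',.5757,-.1773),('left_pull',.5335,-.0128),('left_hinge',.5628,.1416),('lever_hub',.555,-.0993),('lever_tip',.5679,-.1772),('right_hinge',.6532,-.2123),('left_pull',.5378,-.0089),('left_hinge',.5625,.1338)]
P=np.array([L[m[0]] for m in M])/1e3; W=np.array([m[1:] for m in M])
H=(P-P.mean(0)).T@(W-W.mean(0)); yaw=np.arctan2(H[0,1]-H[1,0],H[0,0]+H[1,1])
Rm=np.array([[np.cos(yaw),-np.sin(yaw)],[np.sin(yaw),np.cos(yaw)]]); c=W.mean(0)-Rm@P.mean(0)
print(yaw,c,((P@Rm.T+c-W)*1e3).round(1).tolist())
E
python3 fit.py
```

```text
0.2434981376134221 [ 0.70250648 -0.01425093] [[1.8, 1.2], [-1.7, 0.3], [2.6, 0.5], [-0.7, -5.3], [-1.5, 4.7], [6.1, 0.2], [-4.3, -0.8], [-1.7, -3.4], [-0.4, 2.5]]
```

View pics/scene0.png

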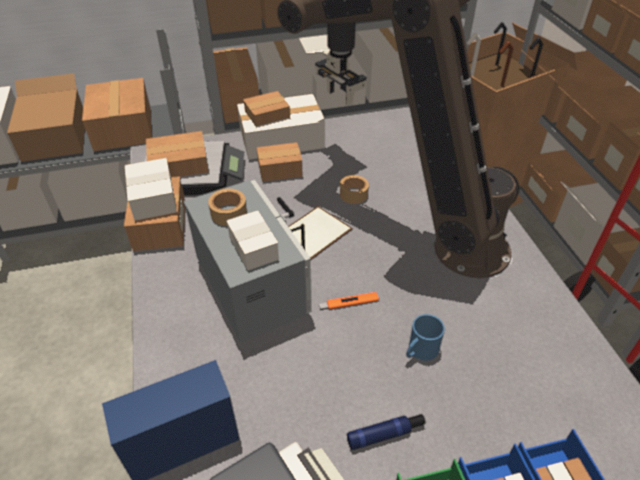

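View pics/top0.png

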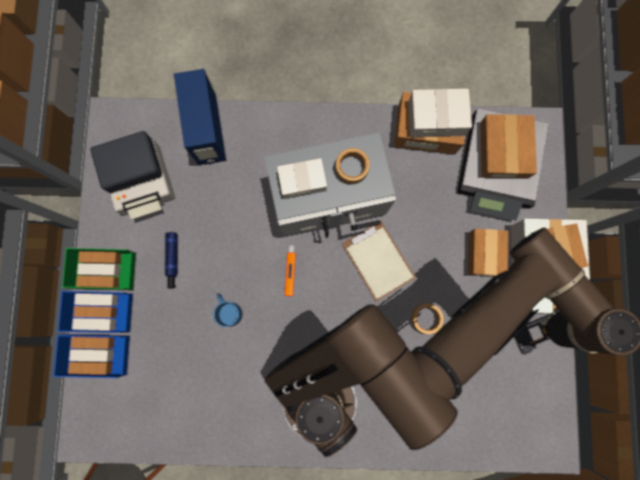

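```bash
cat >> h.py <<'E'
YAW=.2435; C=np.array([.7025,-.01425])
def c2w(x,y,z): 
    c,s=np.cos(YAW),np.sin(YAW); x,y=x/1e3,y/1e3
    return np.array([C[0]+c*x-s*y,C[1]+s*x+c*y,z/1e3])
def plan(tg):
    "rows: (x,y,z local mm, th tool turn about world z from cabinet-aligned)"
    s=robot.observe(); R0=R.from_euler('xyz',s['tcp_rot'])
    for x,y,z,th in tg:
        Rt=R.from_euler('xyz',[np.pi,0,np.pi+YAW+th]) # tool y along cabinet y? see below
        Rt=R.from_matrix(np.column_stack([-np.array([np.cos(YAW+th),np.sin(YAW+th),0]),[-np.sin(YAW+th),np.cos(YAW+th),0],[0,0,-1]]))
        print((R0.inv().apply(c2w(x,y,z)-s['eef_pos'])*1e3).round(1).tolist(),(R0.inv()*Rt).as_rotvec().round(3).tolist())
def door(th,side,off,n,z,dth=0):
    "point at off from hinge, n in front of the hinge plane; side -1 right, +1 left"
    return (-100-off*np.sin(th)-n*np.cos(th), side*(180-off*np.cos(th)+n*np.sin(th)), z, -side*th+dth)
def loc():
    s=robot.observe(); d=np.array(s['eef_pos'])[:2]-C; c,q=np.cos(YAW),np.sin(YAW)
    print('t',s['time'],'local',(np.array([c*d[0]+q*d[1],-q*d[0]+c*d[1],s['eef_pos'][2]])*1e3).round(1),'yaw',s['tcp_rot'],'w',s['gripper_width'])
E
sed -i '/see below/d' h.py
python3 -c "
from h import *
loc();plan([(-170,-113,227,0)])"
```

```text
t 1.6 local [-572.  -483.4  226.6] yaw [-3.14158127e+00 -4.63846601e-05 -2.73974672e+00] w 0.08745576788496044
[-455.3, 302.3, -0.5] [-0.0, -0.0, 0.158]
```

>>> step_arm(commands="-35 23 0 0 0 0.02 0;-70 46 0 0 0 0.04 0;-105 69 0 0 0 0.06 0;-140 92 0 0 0 0.08 0;-175 115 0 0 0 0.1 0;-210 138 0 0 0 0.12 0;-245 161 0 0 0 0.14 0;-280 184 0 0 0 0.158 0;-300 198 0 0 0 0.158 0;-300 198 0 0 0 0.158 0")

```text
time: 2.43
eef_pos: [0.4651, -0.3182, 0.2269]
tcp_rot: [-3.141, 0.001, -2.894]
contact_force: [0.6, -0.1, -0.2]
gripper_width: 0.0265
grasp_force: 0.0
```

Run:
```python
from h import *
loc()
T=cam('wrist'); p,d=imaging.read_camera('wrist'); cv2.imwrite('pics/w1.png',p)
for t in 'lever_hub lever_tip left_pull edge_strip'.split(): print(t,find('wrist',t),c2w(*{'lever_hub':(-164,-42,195),'lever_tip':(-164,-127,195),'left_pull':(-161,42,169),'edge_strip':(-118,0,133)}[t]))
plan([(-170,-113,227,0)])
```

```text
t 2.4333 local [-303.7 -237.7  226.9] yaw [-3.14137833e+00  1.35686374e-03 -2.89389842e+00] w 0.02654349431509971
lever_hub [] [ 0.55346422 -0.09455154  0.195     ]
lever_tip [] [ 0.5739578  -0.17704405  0.195     ]
left_pull [] [ 0.53612325 -0.01230623  0.169     ]
edge_strip [] [ 0.58798099 -0.0426999   0.133     ]
[-137.5, 128.1, -0.5] [0.0, -0.0, -0.001]
```

>>> step_arm(commands="-27 26 0 0 0 0 0;-54 52 0 0 0 0 0;-81 78 0 0 0 0 0;-108 102 0 0 0 0 0;-130 120 0 0 0 0 0;-137 128 0 0 0 0 0;-137 128 0 0 0 0 0;-137 128 0 0 0 0 0;-137 128 0 0 0 0 0;-137 128 0 0 0 0 0")

```text
time: 3.52
eef_pos: [0.5639, -0.1657, 0.2266]
tcp_rot: [-3.142, -0.0, -2.9]
contact_force: [0.2, 0.3, 0.3]
gripper_width: 0.0004
grasp_force: 0.0
```

Run:
```python
from h import *
loc()
p,d=imaging.read_camera('wrist'); cv2.imwrite('pics/w2.png',p)
for t in 'lever_hub lever_tip left_pull'.split(): print(t,find('wrist',t))
plan([(-170,-113,200,0),(-170,-113,165,0),(-170,-98,150,0),(-170,-80,150,0)])
```

```text
t 3.5167 local [-171.  -113.6  226.6] yaw [-3.14157421e+00 -1.68925199e-04 -2.89950327e+00] w 0.00037904180972894594
lever_hub [(0.97, [0.557, -0.0964, 0.1978])]
lever_tip [(0.58, [0.5748, -0.1758, 0.1898])]
left_pull [(0.55, [0.5423, -0.0108, 0.1669])]
[-0.5, 0.1, 26.7] [-0.0, 0.0, -0.001]
[-0.5, 0.1, 61.7] [-0.0, 0.0, -0.001]
[-0.5, 15.1, 76.7] [-0.0, 0.0, -0.001]
[-0.5, 33.1, 76.7] [-0.0, 0.0, -0.001]
```

View pics/w2.png

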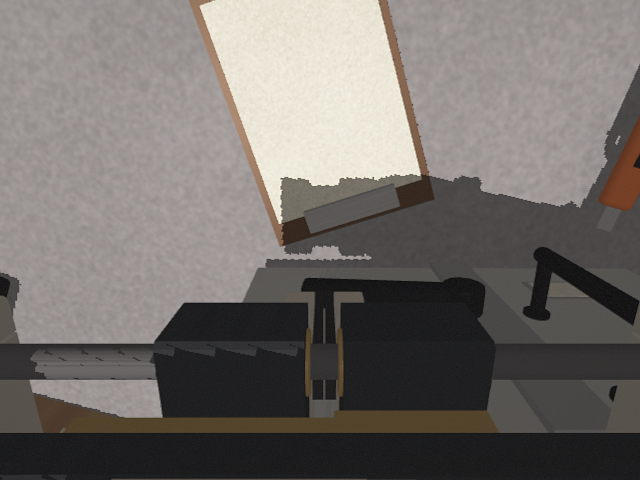

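>>> step_arm(commands="-3 0 10 0 0 0 0;-3 0 18 0 0 0 0;-3 0 26 0 0 0 0;-3 0 34 0 0 0 0;-3 0 42 0 0 0 0;-3 0 50 0 0 0 0;-3 0 56 0 0 0 0;-3 0 62 0 0 0 0;-3 5 67 0 0 0 0;-3 10 72 0 0 0 0")

```text
time: 4.55
eef_pos: [0.5654, -0.1546, 0.1541]
tcp_rot: [-3.14, 0.0, -2.898]
contact_force: [0.9, -4.9, -0.3]
gripper_width: 0.0006
grasp_force: 2.3
```

>>> step_arm(commands="0 3 2 0 0 0 0;0 6 3 0 0 0 0;0 9 4 0 0 0 0;0 12 4 0 0 0 0;0 15 4 0 0 0 0;0 18 4 0 0 0 0;0 21 4 0 0 0 0;0 23 4 0 0 0 0;0 23 4 0 0 0 0;0 23 4 0 0 0 0")

```text
time: 5.38
eef_pos: [0.5592, -0.1319, 0.15]
tcp_rot: [-3.141, -0.001, -2.898]
contact_force: [1.1, -4.9, -0.4]
gripper_width: 0.0005
grasp_force: 2.1
```

Run:
```python
from h import *
loc()
for n in('wrist','top','scene'):
    p,d=imaging.read_camera(n); cv2.imwrite(f'pics/{n}3.png',p)
    for t in 'lever_hub lever_tip'.split(): print(n,t,find(n,t))
```

```text
t 5.3833 local [-167.5  -79.7  150. ] yaw [-3.14111399e+00 -1.07329454e-03 -2.89780356e+00] w 0.00047469858913943143
wrist lever_hub []
wrist lever_tip [(0.56, [0.5598, -0.1252, 0.1179]), (0.31, [0.582, -0.0444, 0.1337])]
top lever_hub [(0.59, [0.477, -0.1971, -0.0017]), (0.58, [0.5556, -0.1005, 0.195])]
top lever_tip []
scene lever_hub [(0.53, [0.5516, -0.09, 0.1928])]
scene lever_tip [(0.55, [0.5621, -0.1257, 0.1171]), (0.31, [0.2793, -0.352, 0.0026])]
```

View pics/wrist3.png

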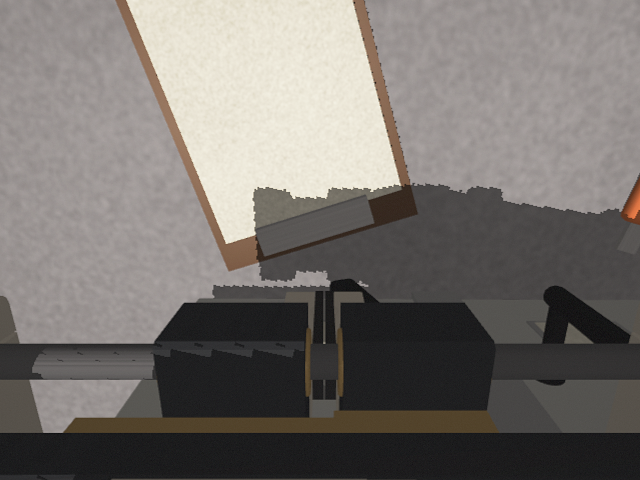

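>>> step_arm(commands="0 2 0 0 0 0 0;0 4 0 0 0 0 0;0 6 0 0 0 0 0;0 8 0 0 0 0 0;0 9 0 0 0 0 0;0 9 0 0 0 0 0;0 9 0 0 0 0 0;0 9 0 0 0 0 0;0 9 0 0 0 0 0;0 9 0 0 0 0 0")

```text
time: 6.67
eef_pos: [0.5575, -0.1253, 0.1501]
tcp_rot: [-3.139, -0.001, -2.898]
contact_force: [5.0, -17.5, -6.6]
gripper_width: 0.0001
grasp_force: 8.2
```

Run:
```python
from h import *
loc()
for n in('wrist','scene'):
    p,d=imaging.read_camera(n)
    for t in 'lever_hub lever_tip'.split(): print(n,t,find(n,t))
plan([(-167,-80,150,0),(-167,-80,230,0),(-162,-43,230,0),(-162,-43,180,0)])
```

```text
t 6.6667 local [-167.5  -72.8  150.1] yaw [-3.13873460e+00 -1.20307256e-03 -2.89846694e+00] w 9.744044228972884e-05
wrist lever_hub []
wrist lever_tip [(0.62, [0.557, -0.1123, 0.1096])]
scene lever_hub [(0.58, [0.4764, -0.1911, -0.0045]), (0.55, [0.5516, -0.092, 0.1945])]
scene lever_tip [(0.58, [0.559, -0.1147, 0.1139])]
[-0.5, -7.2, 0.1] [-0.003, -0.001, -0.0]
[-0.4, -7.5, -79.9] [-0.003, -0.001, -0.0]
[-5.4, 29.5, -80.0] [-0.003, -0.001, -0.0]
[-5.5, 29.7, -30.0] [-0.003, -0.001, -0.0]
```

>>> step_arm(commands="0 -8 0 0 0 0 0;0 -16 0 0 0 0 0;0 -16 -25 0 0 0 0;0 -16 -50 0 0 0 0;0 -16 -80 0 0 0 0;0 -5 -80 0 0 0 60;0 10 -80 0 0 0 60;-3 20 -80 0 0 0 60;-3 30 -80 0 0 0 60;-3 30 -80 0 0 0 60")

```text
time: 7.8
eef_pos: [0.5528, -0.0915, 0.2302]
tcp_rot: [3.141, -0.0, -2.896]
contact_force: [-0.6, 0.1, 0.4]
gripper_width: 0.0282
grasp_force: 0.0
```

>>> step_arm(commands="0 0 0 0 0 0 60;0 0 0 0 0 0 60;0 0 10 0 0 0 60;0 0 20 0 0 0 60;0 0 30 0 0 0 60;0 0 40 0 0 0 60;0 0 49 0 0 0 60;0 0 49 0 0 0 10;0 0 49 0 0 0 10;0 0 49 0 0 0 10", newtons=20)

```text
time: 8.63
eef_pos: [0.5534, -0.0932, 0.1818]
tcp_rot: [-3.141, 0.0, -2.898]
contact_force: [-0.7, 0.3, 0.4]
gripper_width: 0.0376
grasp_force: 0.0
```

Run:
```python
from h import *
loc(); print(robot.observe()['grasp_force'])
p,d=imaging.read_camera('scene'); cv2.imwrite('pics/s4.png',p[130:330,150:400].repeat(3,0).repeat(3,1))
print(find('scene','lever_tip'))
```

```text
t 8.6333 local [-163.7  -40.6  181.8] yaw [-3.14131222e+00  1.79737615e-04 -2.89768814e+00] w 0.03763905185546034
0.0
[(0.63, [0.561, -0.1149, 0.1099]), (0.63, [0.4596, 0.5153, 0.0025])]
```

Close on the hub.

>>> step_arm(commands="0 -1 0 0 0 0 10;0 -1 0 0 0 0 10;0 -1 0 0 0 0 10;0 -1 0 0 0 0 10;0 -1 0 0 0 0 10;0 -1 0 0 0 0 10;0 -1 0 0 0 0 10;0 -1 0 0 0 0 10;0 -1 0 0 0 0 10;0 -1 0 0 0 0 10")

```text
time: 9.57
eef_pos: [0.5534, -0.0937, 0.1821]
tcp_rot: [3.141, 0.001, -2.898]
contact_force: [-3.1, 3.9, 6.3]
gripper_width: 0.0213
grasp_force: 20.0
```

Run:
```python
from h import *
loc(); print(robot.observe()['grasp_force'])
# arc by actual grip: hinge at local(-100,-180)
s=robot.observe(); d=np.array(s['eef_pos'])[:2]-C; c,q=np.cos(YAW),np.sin(YAW)
x,y=(np.array([c*d[0]+q*d[1],-q*d[0]+c*d[1]])*1e3)
plan([door(t,-1,y+180,-100-x,s['eef_pos'][2]*1e3) for t in np.arange(1,11)*.05])
```

```text
t 9.5667 local [-163.9  -41.2  182.1] yaw [ 3.14132309e+00  5.12935988e-04 -2.89754738e+00] w 0.02127104926292822
20.000584423542023
[6.9, -3.4, -0.0] [0.0, 0.001, -0.049]
[13.5, -7.1, -0.0] [0.0, 0.001, -0.099]
[20.0, -11.1, -0.0] [0.0, 0.001, -0.149]
[26.3, -15.4, -0.0] [0.0, 0.001, -0.199]
[32.4, -20.1, -0.0] [0.0, 0.001, -0.249]
[38.2, -25.1, -0.0] [0.0, 0.001, -0.299]
[43.7, -30.3, -0.0] [0.0, 0.001, -0.349]
[49.0, -35.8, -0.0] [0.0, 0.001, -0.399]
[54.1, -41.6, -0.0] [0.0, 0.001, -0.449]
[58.8, -47.6, -0.0] [0.0, 0.001, -0.499]
```

>>> step_arm(commands="7 -3.4 0 0 0 -0.05 10;13.5 -7 0 0 0 -0.1 10;20 -11 0 0 0 -0.15 10;26 -15.5 0 0 0 -0.2 10;32.5 -20 0 0 0 -0.25 10;38 -25 0 0 0 -0.3 10;44 -30 0 0 0 -0.35 10;49 -36 0 0 0 -0.4 10;54 -41.5 0 0 0 -0.45 10;59 -47.5 0 0 0 -0.5 10")

```text
time: 10.4
eef_pos: [0.5082, -0.1548, 0.1821]
tcp_rot: [-3.14, 0.001, -2.395]
contact_force: [2.6, 1.1, -0.1]
gripper_width: 0.0217
grasp_force: 20.0
```

Run:
```python
from h import *
loc(); print(robot.observe()['grasp_force'])
p,d=imaging.read_camera('top'); cv2.imwrite('pics/t5.png',p)
for t in('edge_strip','lever_hub'): print(find('top',t))
plan([door(t,-1,138.8,63.9,182) for t in .5+np.arange(1,21)*.05])
```

```text
t 10.4 local [-222.4  -89.5  182.1] yaw [-3.14006542e+00  1.15927986e-03 -2.39495074e+00] w 0.02166108249784469
20.000406503677368
[]
[]
[6.5, -2.6, 0.1] [-0.001, 0.001, -0.051]
[13.2, -6.3, 0.1] [-0.001, 0.001, -0.101]
[19.6, -10.3, 0.1] [-0.001, 0.0, -0.151]
[25.9, -14.7, 0.1] [-0.002, 0.0, -0.201]
[32.0, -19.4, 0.1] [-0.002, 0.0, -0.251]
[37.8, -24.3, 0.1] [-0.002, 0.0, -0.301]
[43.3, -29.6, 0.1] [-0.002, 0.0, -0.351]
[48.6, -35.1, 0.1] [-0.002, 0.0, -0.401]
[53.6, -40.9, 0.1] [-0.002, 0.0, -0.451]
[58.3, -46.9, 0.1] [-0.002, 0.0, -0.501]
[62.7, -53.1, 0.1] [-0.002, 0.0, -0.551]
[66.8, -59.6, 0.1] [-0.002, 0.0, -0.601]
[70.5, -66.3, 0.1] [-0.002, 0.0, -0.651]
[73.9, -73.1, 0.1] [-0.002, 0.0, -0.701]
[77.0, -80.1, 0.1] [-0.002, 0.0, -0.751]
[79.7, -87.2, 0.1] [-0.002, -0.0, -0.801]
[82.1, -94.5, 0.1] [-0.002, -0.0, -0.851]
[84.0, -101.9, 0.2] [-0.002, -0.0, -0.901]
[85.7, -109.4, 0.2] [-0.002, -0.0, -0.951]
[86.9, -116.9, 0.2] [-0.002, -0.0, -1.001]
```

View pics/t5.png

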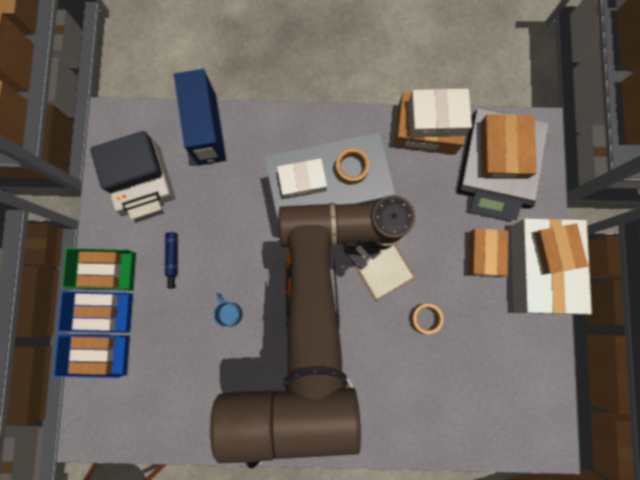

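>>> step_arm(commands="6.5 -3 0 0 0 -0.05 10;13 -6.5 0 0 0 -0.1 10;19.5 -10.5 0 0 0 -0.15 10;26 -15 0 0 0 -0.2 10;32 -19.5 0 0 0 -0.25 10;38 -24.5 0 0 0 -0.3 10;43.5 -30 0 0 0 -0.35 10;48.5 -35 0 0 0 -0.4 10;53.5 -41 0 0 0 -0.45 10;58.5 -47 0 0 0 -0.5 10")

```text
time: 11.38
eef_pos: [0.498, -0.2286, 0.1821]
tcp_rot: [-3.139, 0.001, -1.897]
contact_force: [4.8, 1.2, 1.4]
gripper_width: 0.0213
grasp_force: 20.0
```

Run:
```python
from h import *
loc(); s=robot.observe(); print(s['grasp_force'],s['q'])
plan([door(t,-1,138.8,63.9,182) for t in 1.0+np.arange(1,11)*.055])
```

```text
t 11.3833 local [-250.2 -158.7  182.1] yaw [-3.13893362e+00  5.85618375e-04 -1.89686697e+00] w 0.021324993147039926
20.000241994857788 [-7.26585286e-02  1.83555441e-01 -3.36064074e-01  1.15073958e-04
 -1.04845588e+00 -2.53470168e-01]
[8.2, -2.8, 0.1] [-0.003, 0.001, -0.054]
[15.5, -6.9, 0.1] [-0.003, 0.0, -0.109]
[22.6, -11.4, 0.1] [-0.003, 0.0, -0.164]
[29.5, -16.3, 0.1] [-0.003, 0.0, -0.219]
[36.0, -21.6, 0.1] [-0.003, 0.0, -0.274]
[42.2, -27.2, 0.1] [-0.003, 0.0, -0.329]
[48.2, -33.2, 0.1] [-0.003, 0.0, -0.384]
[53.8, -39.4, 0.1] [-0.003, -0.0, -0.439]
[59.0, -46.0, 0.2] [-0.003, -0.0, -0.494]
[63.9, -52.9, 0.2] [-0.003, -0.0, -0.549]
```

>>> step_arm(commands="7.5 -3 0 0 0 -0.055 10;15 -7 0 0 0 -0.11 10;22 -11.5 0 0 0 -0.165 10;29 -16.5 0 0 0 -0.22 10;35.5 -21.5 0 0 0 -0.275 10;42 -27 0 0 0 -0.33 10;48 -33 0 0 0 -0.385 10;53.5 -39.5 0 0 0 -0.44 10;59 -46 0 0 0 -0.495 10;64 -53 0 0 0 -0.55 10")

```text
time: 12.22
eef_pos: [0.5288, -0.3055, 0.1821]
tcp_rot: [-3.137, -0.001, -1.346]
contact_force: [7.7, 6.7, 2.5]
gripper_width: 0.0216
grasp_force: 20.0
```

>>> step_arm(commands="0 0 0 0 0 0 10;0 0 0 0 0 0 60;0 0 0 0 0 0 60;0 0 0 0 0 0 60;0 0 0 0 0 0 60;0 0 -20 0 0 0 60;0 0 -50 0 0 0 60;0 0 -90 0 0 0 60;0 0 -120 0 0 0 60;0 0 -120 0 0 0 60")

```text
time: 13.05
eef_pos: [0.528, -0.3078, 0.3091]
tcp_rot: [-3.134, -0.007, -1.348]
contact_force: [0.6, -0.6, 2.0]
gripper_width: 0.0526
grasp_force: 0.0
```

Run:
```python
from h import *
loc()
plan([(-260,42,300,0),(-164,42,300,0),(-164,42,184,0)])
p,d=imaging.read_camera('scene'); cv2.imwrite('pics/s6.png',p)
for t in('edge_strip','lever_hub'): print(find('scene',t))
```

```text
t 13.05 local [-240.2 -242.8  309.1] yaw [-3.13374427 -0.00664912 -1.34795753] w 0.05263914594085556
[-284.3, 25.8, 7.0] [-0.011, 0.001, 1.55]
[-286.3, -70.2, 7.7] [-0.011, 0.001, 1.55]
[-287.1, -69.3, 123.7] [-0.011, 0.001, 1.55]
[(0.91, [0.4731, -0.2734, 0.1341])]
[(0.58, [0.5282, -0.3071, 0.193])]
```

View pics/s6.png

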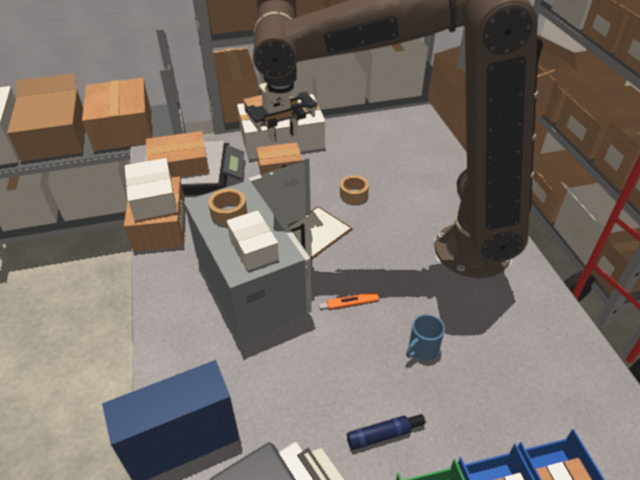

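>>> step_arm(commands="-29 3 0 0 0 0.12 60;-58 6 0 0 0 0.24 60;-87 9 0 0 0 0.36 60;-116 12 0 0 0 0.48 60;-145 15 0 0 0 0.6 60;-174 17 0 0 0 0.72 60;-203 19 0 0 0 0.84 60;-232 21 0 0 0 0.96 60;-261 23 0 0 0 1.08 60;-284 26 0 0 0 1.2 60")

```text
time: 14.03
eef_pos: [0.4366, -0.0344, 0.3002]
tcp_rot: [3.141, -0.002, -2.548]
contact_force: [0.5, -0.2, -0.5]
gripper_width: 0.0528
grasp_force: 0.0
```

Run:
```python
from h import *
loc()
plan([(-260,42,300,0),(-162,42,240,0),(-162,42,184,0)])
p,d=imaging.read_camera('scene')
print(find('scene','left_pull'))
p,d=imaging.read_camera('wrist')
print(find('wrist','left_pull'),c2w(-161,42,169))
```

```text
t 14.0333 local [-262.9   44.5  300.2] yaw [ 3.14073538e+00 -2.27730230e-03 -2.54752587e+00] w 0.05279968055788379
[-1.8, -3.4, 0.2] [0.0, -0.002, 0.351]
[-94.0, -37.1, 60.0] [0.0, -0.002, 0.351]
[-94.1, -37.1, 116.0] [0.0, -0.002, 0.351]
[(0.84, [0.5333, -0.0126, 0.1671]), (0.48, [0.5257, -0.3051, 0.1951])]
[(0.81, [0.5398, -0.015, 0.1692])] [ 0.53612325 -0.01230623  0.169     ]
```

>>> step_arm(commands="0 0 0 0 0 0.12 60;0 0 0 0 0 0.24 60;-20 -8 0 0 0 0.351 60;-45 -18 20 0 0 0.351 60;-70 -27 40 0 0 0.351 60;-94 -37 55 0 0 0.351 60;-94 -37 60 0 0 0.351 60;-94 -37 75 0 0 0.351 60;-94 -37 90 0 0 0.351 60;-94 -37 105 0 0 0.351 60")

```text
time: 15.07
eef_pos: [0.5363, -0.0143, 0.1948]
tcp_rot: [-3.141, -0.002, -2.892]
contact_force: [0.3, 1.0, -0.1]
gripper_width: 0.0526
grasp_force: 0.0
```

>>> step_arm(commands="0 0 5 0 0 0 60;0 0 10 0 0 0 60;0 0 10 0 0 0 0;0 0 10 0 0 0 0;0 0 10 0 0 0 0;0 0 10 0 0 0 0;0 0 10 0 0 0 0;0 0 10 0 0 0 0;0 0 10 0 0 0 0;0 0 10 0 0 0 0")

```text
time: 15.9
eef_pos: [0.5363, -0.0113, 0.1869]
tcp_rot: [3.139, 0.001, -2.892]
contact_force: [-5.0, 8.7, 4.3]
gripper_width: 0.0114
grasp_force: 20.0
```

Run:
```python
from h import *
loc(); s=robot.observe(); print(s['grasp_force'],s['contact_force'])
d=np.array(s['eef_pos'])[:2]-C; c,q=np.cos(YAW),np.sin(YAW)
x,y=(np.array([c*d[0]+q*d[1],-q*d[0]+c*d[1]])*1e3)
plan([door(t,1,180-y,-100-x,s['eef_pos'][2]*1e3) for t in np.arange(1,11)*.05])
```

```text
t 15.9 local [-160.6   42.9  186.9] yaw [ 3.13901918e+00  9.93450073e-04 -2.89249868e+00] w 0.011398004309439647
19.997359067201614 [-4.97638388  8.65262772  4.34798369]
[6.8, 3.2, 0.0] [0.003, 0.001, 0.056]
[13.3, 6.8, 0.0] [0.003, 0.001, 0.106]
[19.7, 10.7, 0.0] [0.003, 0.001, 0.156]
[25.9, 14.9, 0.0] [0.003, 0.001, 0.206]
[31.9, 19.4, 0.0] [0.003, 0.001, 0.256]
[37.7, 24.2, 0.0] [0.003, 0.001, 0.306]
[43.2, 29.3, 0.0] [0.003, 0.001, 0.356]
[48.4, 34.7, 0.0] [0.003, 0.0, 0.406]
[53.4, 40.3, 0.1] [0.003, 0.0, 0.456]
[58.0, 46.2, 0.1] [0.003, 0.0, 0.506]
```

Gripped (12 mm bar). Swing it open.

>>> step_arm(commands="7 3 0 0 0 0.05 0;13.5 6.5 0 0 0 0.1 0;20 10.5 0 0 0 0.15 0;26 15 0 0 0 0.2 0;32 19.5 0 0 0 0.25 0;38 24 0 0 0 0.3 0;43 29 0 0 0 0.35 0;48.5 34.5 0 0 0 0.4 0;53.5 40 0 0 0 0.45 0;58 46 0 0 0 0.5 0")

```text
time: 16.73
eef_pos: [0.4702, 0.019, 0.1869]
tcp_rot: [3.138, 0.003, 2.889]
contact_force: [4.3, 5.2, -4.0]
gripper_width: 0.0116
grasp_force: 20.0
```

Run:
```python
from h import *
loc(); s=robot.observe(); print(s['grasp_force'],s['contact_force'],s['q'])
plan([door(t,1,137.1,60.6,187) for t in .5+np.arange(1,11)*.05])
```

```text
t 16.7333 local [-217.4   88.3  186.9] yaw [3.13821186e+00 2.72767699e-03 2.88876467e+00] w 0.011611550018648225
19.989121556282043 [ 4.28162978  5.24796604 -4.028431  ] [ 4.59562281e-01  4.74012754e-02 -4.83204534e-01 -9.01589573e-04
 -1.03591655e+00 -2.28272407e+00]
[8.3, 2.9, -0.1] [0.003, 0.003, 0.054]
[14.9, 6.4, -0.1] [0.004, 0.003, 0.104]
[21.3, 10.3, -0.1] [0.004, 0.002, 0.154]
[27.5, 14.5, -0.1] [0.004, 0.002, 0.204]
[33.5, 19.0, -0.1] [0.004, 0.002, 0.254]
[39.3, 23.8, -0.1] [0.004, 0.002, 0.304]
[44.8, 28.9, -0.1] [0.004, 0.002, 0.354]
[50.0, 34.3, -0.1] [0.004, 0.002, 0.404]
[55.0, 39.9, -0.1] [0.004, 0.002, 0.454]
[59.7, 45.7, -0.1] [0.004, 0.002, 0.504]
```

>>> step_arm(commands="7.5 3 0 0 0 0.05 0;14.5 6.5 0 0 0 0.1 0;21 10.5 0 0 0 0.15 0;27 14.5 0 0 0 0.2 0;33.5 19 0 0 0 0.25 0;39 24 0 0 0 0.3 0;45 29 0 0 0 0.35 0;50 34.5 0 0 0 0.4 0;50 34.5 0 0 0 0.4 0;50 34.5 0 0 0 0.4 0")

```text
time: 17.57
eef_pos: [0.4312, 0.0656, 0.187]
tcp_rot: [3.136, 0.002, 2.492]
contact_force: [7.7, 6.0, -7.5]
gripper_width: 0.0115
grasp_force: 20.0
```

>>> step_arm(commands="0 0 0 0 0 0 50;0 0 0 0 0 0 50;0 0 0 0 0 0 50;0 0 0 0 0 0 50;0 0 -20 0 0 0 50;0 0 -50 0 0 0 50;0 0 -80 0 0 0 0;0 0 -90 0 0 0 0;0 0 -90 0 0 0 0;0 0 -90 0 0 0 0")

```text
time: 18.4
eef_pos: [0.429, 0.0631, 0.2767]
tcp_rot: [3.14, -0.0, 2.49]
contact_force: [0.6, 0.5, -0.6]
gripper_width: 0.0228
grasp_force: 0.0
```

Run:
```python
from h import *
loc(); s=robot.observe(); print(s['q'])
p,d=imaging.read_camera('scene'); cv2.imwrite('pics/s7.png',p)
print(find('scene','left_pull'),[c2w(*door(t,1,138,61,169)[:3]).round(3) for t in(.8,.9,1.)])
# inside path: finger centre 30 behind inner face (n=-30), then arcs
for t,n in ((.75,-35),(.9,-35),(.9,-15),(1.1,-15),(1.3,-15),(1.5,-15),(1.6,-15)): 
    g=list(door(t,1,130,n,205)); g[3]=s['tcp_rot'][2]-np.pi-YAW; plan([g]); print('   ',np.round(g,1))
```

```text
t 18.4 local [-246.8  141.   276.7] yaw [ 3.14041037e+00 -1.76959091e-05  2.49022774e+00] w 0.022837333892362217
[ 6.03938006e-01 -8.71005612e-02 -4.01422049e-01 -4.03581134e-04
 -1.25535642e+00 -2.82597426e+00]
[(0.93, [0.4304, 0.0625, 0.1687])] [array([0.437, 0.051, 0.169]), array([0.43 , 0.064, 0.169]), array([0.423, 0.078, 0.169])]
[-115.2, 16.0, 70.3] [-0.001, -0.001, 0.0]
    [-163.    61.   205.    -0.9]
[-96.1, 9.4, 70.3] [-0.001, -0.001, 0.0]
    [-180.1   71.8  205.    -0.9]
[-76.1, 9.5, 70.4] [-0.001, -0.001, 0.0]
    [-192.5   87.4  205.    -0.9]
[-50.0, 9.3, 70.4] [-0.001, -0.001, 0.0]
    [-209.1  107.7  205.    -0.9]
[-24.3, 14.2, 70.4] [-0.001, -0.001, 0.0]
    [-221.3  130.8  205.    -0.9]
[-0.1, 24.2, 70.4] [-0.001, -0.001, 0.0]
    [-228.6  155.8  205.    -0.9]
[11.1, 30.9, 70.4] [-0.001, -0.001, 0.0]
    [-230.4  168.8  205.    -0.9]
```

View pics/s7.png

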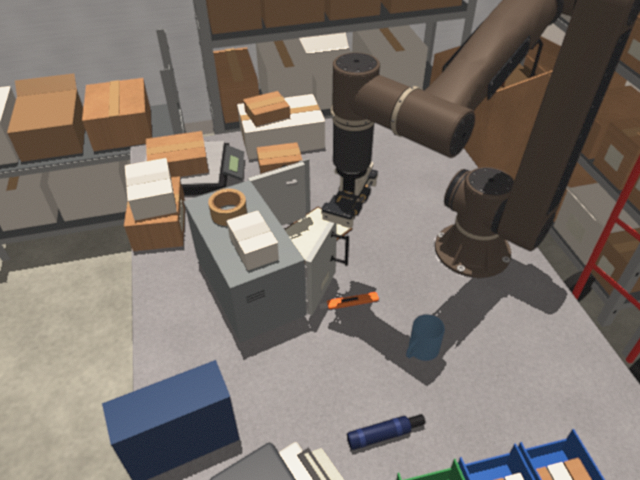

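>>> step_arm(commands="-35 3 0 0 0 0 0;-70 6 0 0 0 0 0;-96 9 0 0 0 0 0;-96 9 0 0 0 0 0;-96 9 25 0 0 0 0;-96 9 50 0 0 0 0;-96 9 70 0 0 0 0;-96 9 70 0 0 0 0;-90 9 70 0 0 0 0;-84 9 70 0 0 0 0")

```text
time: 19.33
eef_pos: [0.5014, 0.0195, 0.2071]
tcp_rot: [-3.141, 0.0, 2.49]
contact_force: [0.1, 0.9, 0.3]
gripper_width: 0.0003
grasp_force: 0.0
```

>>> step_arm(commands="8 0 0 0 0 0 0;17 0 0 0 0 0 0;26 0 0 0 0 0 0;34 0 0 0 0 0 0;43 2 0 0 0 0 0;52 3 0 0 0 0 0;60 5 0 0 0 0 0;68 8 0 0 0 0 0;76 11 0 0 0 0 0;84 15 0 0 0 0 0")

```text
time: 20.17
eef_pos: [0.4431, 0.0828, 0.2065]
tcp_rot: [-3.141, -0.0, 2.49]
contact_force: [1.6, -1.1, 0.7]
gripper_width: 0.0004
grasp_force: 0.8
```

>>> step_arm(commands="6 4 0 0 0 0 0;11 7 0 0 0 0 0;15 10 0 0 0 0 0;18 12 0 0 0 0 0;18 12 0 0 0 0 0;18 12 0 0 0 0 0;18 12 0 0 0 0 0;18 12 0 0 0 0 0;18 12 0 0 0 0 0;18 12 0 0 0 0 0")

```text
time: 21.0
eef_pos: [0.4366, 0.1025, 0.2065]
tcp_rot: [-3.142, -0.0, 2.49]
contact_force: [0.3, -0.4, -0.4]
gripper_width: 0.0004
grasp_force: 0.0
```

Run:
```python
from h import *
loc(); s=robot.observe(); print(s['q'],s['contact_force'])
for n in('scene','top'):
    p,d=imaging.read_camera(n); cv2.imwrite(f'pics/{n}8.png',p)
    print(find(n,'left_pull'))
print([c2w(*door(t,1,138,61,169)[:3]).round(3) for t in(1.2,1.3,1.4,1.5,1.6)])
```

```text
t 21.0 local [-229.9  177.4  206.5] yaw [-3.14151669e+00 -1.09866429e-04  2.49019850e+00] w 0.0004341747655730185
[ 6.72466018e-01 -8.07793906e-03 -4.92287431e-01 -9.93852282e-05
 -1.08668735e+00 -2.89461024e+00] [ 0.25942819 -0.37770243 -0.42090244]
[(0.56, [0.4187, 0.1813, 0.1696])]
[(0.64, [0.5021, -0.5529, -0.0018])]
[array([0.414, 0.107, 0.169]), array([0.412, 0.122, 0.169]), array([0.411, 0.137, 0.169]), array([0.412, 0.152, 0.169]), array([0.414, 0.167, 0.169])]
```

View pics/scene8.png

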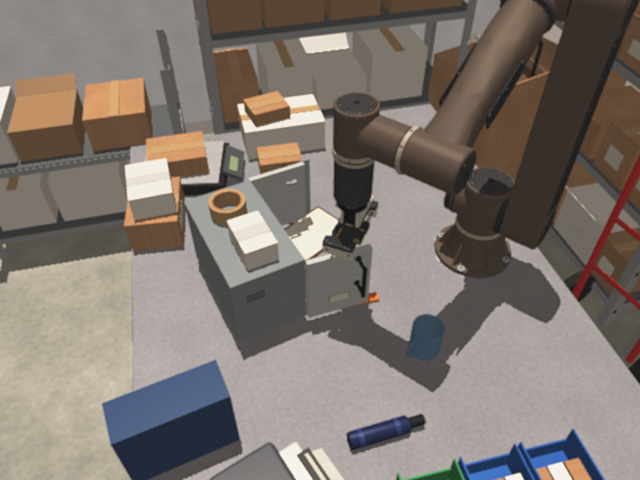

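>>> step_arm(commands="-8 -6 0 0 0 0 0;-16 -12 0 0 0 0 0;-16 -12 0 0 0 0 0;-16 -12 -30 0 0 0 0;-16 -12 -60 0 0 0 0;-16 -12 -90 0 0 0 0;-16 -12 -120 0 0 0 0;-16 -12 -150 0 0 0 0;-16 -12 -150 0 0 0 0;-16 -12 -150 0 0 0 0")

```text
time: 22.03
eef_pos: [0.4428, 0.0834, 0.3581]
tcp_rot: [3.138, 0.001, 2.49]
contact_force: [-0.8, 0.2, -0.7]
gripper_width: 0.0004
grasp_force: 0.0
```

Run:
```python
from h import *
loc(); print(robot.observe()['contact_force'])
p,d=imaging.read_camera('scene')
for t in 'edge_strip left_pull box_knife clipboard top_carton_mid top_tape mug'.split(): print(t,find('scene',t))
print([c2w(*door(t,-1,178,18,133)[:3]).round(3) for t in(1.3,1.4,1.5,1.6)])
```

```text
t 22.0333 local [-228.5  157.4  358.1] yaw [3.13818349e+00 1.15418227e-03 2.48991653e+00] w 0.00044963334403838405
[-0.77658891  0.17427909 -0.68557649]
edge_strip [(0.76, [0.4741, -0.2754, 0.1349])]
left_pull [(0.72, [0.4181, 0.183, 0.1677])]
box_knife []
clipboard [(0.68, [0.4766, -0.1891, -0.0007])]
top_carton_mid [(0.64, [0.6785, 0.0677, 0.2757]), (0.58, [0.6493, -0.2133, 0.1323])]
top_tape [(0.93, [0.726, -0.0779, 0.2437])]
mug [(0.61, [0.278, 0.3065, -0.0004]), (0.3, [0.2816, -0.355, 0.0008])]
[array([ 0.47 , -0.226,  0.133]), array([ 0.473, -0.244,  0.133]), array([ 0.477, -0.261,  0.133]), array([ 0.482, -0.278,  0.133])]
```

Both doors are past 1.5 rad and nothing else has moved, so I'm handing it in.

```bash
python3 -c "
from rig import robot
print(robot.job_done())"
```

```text
the job is handed in; nothing more can be done
None
```

I turned the lever down and swung both cabinet doors open, to about 1.55 rad (right) and 1.68 rad (left) by camera, then handed the job in with the arm clear; the five bystanders I could re-measure or see had not moved, and the tape roll, umbrella and stock carton also looked unmoved, but the box knife was mostly hidden behind the left door at the last check.

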